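Clock the elbow to the third stop and hold it there

TASK

Push the steel elbow fitting straight down until it is fully home in the nest of the clocking jig. Then grip the jig's black index knob and turn it clockwise, seen from above, counting the clicks to the third stop, without running past it towards the fourth. A return spring pulls the knob back as soon as it is let go, so finish while still holding it on the third stop with the elbow fully home, ready to be marked, and leave the loose things on the bench where they are.

Things in the scene. Friction and masses are not known exactly. Their poses are not given: they have to be found in the camera images.
- jig: Clocking jig for hose fittings, fixed: a grey cast gear case on a flange, 100 x 236 mm, 36 mm high to its cover. Origin: centre of its underside, on the bench top (z = 0). x points away from the robot across the case, y along it: index knob at y = -60 mm (right-hand end), nest at y = +60 mm. Behind the knob (x = 36 to 71 mm) is the spring roller of the index plate, 46 mm high.
- index_knob: Index knob with its spindle and notched steel index plate (80 mm across, top 46 mm above the bench). Its grip is a black bar 46 mm long (this body's x), 15 mm wide (y), from 62 to 89 mm above the bench, on a round foot of 42 mm diameter; pinch it across its width from above. Origin: on the vertical turning axis, 38 mm above the bench; turns with the knob.
- knob_grip (a point): Centre of the knob's bar, on the turning axis, 76 mm above the bench. Feel of the knob: the return spring pulls back with 0.10 N m at home, 0.14 N m at the third stop; the roller takes up to 0.08 N m off this just before a notch and adds as much just after, so on the way to a stop the moment falls, and at the stop it jumps up by about 0.1 N m within 0.03 rad.
- index_turn (a joint): Angle of the index knob in rad, growing clockwise seen from above. 0: home stop, where its spring keeps it at the start. Stops (the roller drops into a notch) come every 20 degrees: first 0.349, second 0.698, third 1.047, fourth 1.396, end 1.745. The spring is stronger than the roller: let go, the knob runs back home. The nest is geared to it and turns as far, anticlockwise.
- elbow_top (a point): Centre of the flat top of the elbow's upright stub (21 mm diameter), on the nest's axis: push here, straight down. It is 89 mm above the bench when home, 6 to 11 mm higher at the start. The elbow is a bare steel 90 degree fitting, 28 x 57 x 45 mm, its square body between the nest's dark jaws, its hexagon and thread level, pointing away from the knob.
- elbow_seat (a joint): How far the elbow stands above its seat, in m: 0 is fully home. The nest's jaws grip it: it takes about 8 N to push it down, stays where it is left, and stops dead on its seat.
- adapter: Brass-coloured straight hydraulic adapter, loose, standing on its thread, 31 x 27 x 46 mm; a bystander. Origin: centre of its underside.
- marker: Paint marker pen, loose, lying, 17 x 130 x 17 mm (along its y); a bystander. Origin: centre of its underside.
- seal_tape: Roll of thread seal tape, loose, lying flat, 55 mm diameter, 13 mm high; a bystander. Origin: centre of its underside.

How it is judged:
By the outcome, as a careful person would: the job done as asked, in the order asked, and still so for the second after the job is handed in, while the arm keeps its last pose, push and grip.
It also fails if it takes over 62 s, if anything falls off the work surface, if the arm or the gripper's body presses on something with over 40 N, if the wrist force passes 120 N, or if a joint passes its speed limit or range.

ROBOT

A 7-joint arm with a two-finger parallel gripper is mounted at the origin on a cart in front of the work surface, level with it; the furniture and walls round the work are solid. World frame = base frame: x ahead of the robot, y to its left, z up, the work surface at z = 0. Lengths are in m, angles in rad, forces in N, time in s.
With the tool pointing down it reaches from about 0.4 to 0.875 m from the base axis. Payload 6.5 kg.
Tool frame: the origin (TCP) lies at the very end of the fingers, on their centre line; the grasp point (between the pads) lies 19 mm behind it; z points along the fingers, y is the line along which they close (so a half turn about z gives the same grasp; the last joint's range is limited). The gripper opens to 85 mm and grips with 20 to 120 N. Pads are 22 mm wide; open, the fingers measure 114 mm over their backs; the gripper's body (76 mm by 85 mm) begins 54 mm behind the grasp point. The pads swing forward as they close: fully open they stand 13 mm farther back than shut.
Start: joints at [1.219, 0.536, -0.004, 1.538, 0.003, 1.067, -0.071], TCP at [0.183, -0.624, 0.231] pointing down, gripper open.
Joint ranges: [-2.7, 2.7], [-0.37, 2.16], [-1.27, 1.26], [0.24, 2.4], [-1.31, 4.45], [0.19, 1.91], [-2.76, 2.76]. Speed limits (rad/s): [2.39, 2.39, 3.14, 3.14, 3.14, 3.14, 3.14].

INTERFACE

Orientations are given as a unit quaternion [x, y, z, w].
In Python, from workcell import r gives the robot as it stands.
- The arm moves only by the tool arm_command, never from a script. Its argument "deltas" is one flat list of numbers, 4 for each row, row after row: the shift along the tool's x, y, z in mm, then the turn about the tool's z in rad. A call has 1 to 5 rows; each row shifts and turns the commanded pose from where the row before left it, along the tool's axes as they then stand; what a row does not reach is not made up. A row lasts 1/12 s, in which the tool goes at most 41.7 mm and 7.16 degrees, less where a joint would pass 70% of its speed; a pose out of reach is approached as far as the arm can. A call with a gripper value outside its range is refused whole. "grip" is the opening, from 0 (shut) to 1 (fully open), set as the call begins (left out, the last holds). The fingers move at their own pace and stop on an object; the grip force is fixed at half the most. Time passes only in rows, so rows that do not move let the fingers close. It gives the time, the measured TCP pose, the force, the opening and the grip force at its end, in the units of the state.
- r.read_state(): the state, without advancing time (a new reading comes with each control period).
- r.camera(name): name is "scene" or "top"; returns (picture, depth): 480x640x3 uint8, red, green, blue; 480x640 float32, m along the optical axis (not along the pixel's ray), 0 where there is no reading.
- r.camera_model(name): a dict with "K" (3x3 intrinsics, pixels), "dist_coeffs" ([k1, k2, p1, p2, k3] as OpenCV has them; the pictures are not rectified), "xyz" and "attitude" of the camera in the world. Camera axes: x right, y up, looking along -z (the intrinsics and any distortion apply to the point x, -y, -z); pixel columns grow to the right and rows downward; lengths in m; the calibration is good to about 2 mm. A picture is of the moment at which its call begins. camera_model takes no time and is no camera call.
- r.finish_job(): hands the job in; it is judged then, once.
The state is a dict: "t": time; "qpos": joint angles; "joint_vel": joint speeds; "effort": joint torques, N m; "eef_pos": TCP position; "eef_rot": TCP orientation; "force": force on the tool from outside, world axes, zero at the start; "wrist_torque": the same for the moment, N m; "gripper_width": finger opening in m; "grasp_force": force on a finger pad.
Only numpy, scipy, OpenCV 4.12 (cv2) and the standard library are available. Lean on these libraries where they do the work, as an engineer would, in place of code of your own. Each camera call takes 0.05 s, during which the arm holds its last target. There are 200 camera calls.

## Working session

There is one attempt and no reset: what is moved stays moved. The work goes in short steps, Python scripts to look and compute and a tool call to move; the robot and the scene stay as the last step left them, time stands still between calls to the robot, and variables do not carry over. Pictures are saved under pics/ and viewed, at most 10 in all, crops included, and the job is handed in when it is done.

Besides the shell and the picture viewer there is one more tool, called by a JSON object that holds its "method" and its "body", one argument or row to a line. arm_command: Moves the arm, as the interface text tells. Its arguments: {"type":"object","properties":{"deltas":{"type":"array"},"grip":{"type":"number"}},"required":["deltas"]}

```bash
mkdir -p pics
cat > h.py <<'E'
import numpy as np, cv2
from scipy.spatial.transform import Rotation as R
from workcell import r
def cam(n):
    p,d=r.camera(n); m=r.camera_model(n); return p,d,m
def att(m):
    a=np.array(m["attitude"],float)
    return a if a.shape==(3,3) else R.from_quat(a).as_matrix()
def world(m,uv,depth):
    uv=np.atleast_2d(np.array(uv,float)); 
    n=cv2.undistortPoints(uv.reshape(-1,1,2),np.array(m["K"],float),np.array(m["dist_coeffs"],float)).reshape(-1,2)
    P=np.c_[n[:,0],-n[:,1],-np.ones(len(n))]*np.reshape(depth,(-1,1))
    return P@att(m).T+np.array(m["xyz"])
def cloud(d,m):
    v,u=np.nonzero(d>0); return np.c_[u,v],world(m,np.c_[u,v],d[v,u])
E
python3 - <<'E'
from h import *
for n in("top","scene"):
    p,d,m=cam(n); print(n,m); np.savez(f"pics/{n}.npz",p=p,d=d)
    cv2.imwrite(f"pics/{n}0.png",p[:,:,::-1])
print(r.read_state())
E
```

```text
top {'K': array([[440.92626013,   0.        , 321.74597247],
       [  0.        , 440.92626013, 237.42997224],
       [  0.        ,   0.        ,   1.        ]]), 'dist_coeffs': array([-0.08973698,  0.        ,  0.        ,  0.        ,  0.        ]), 'xyz': array([0.40870098, 0.25500941, 0.90801863]), 'attitude': array([ 0.04763959, -0.05497586, -0.70230343,  0.70815113])}
scene {'K': array([[549.72302825,   0.        , 318.26931973],
       [  0.        , 549.72302825, 229.59892275],
       [  0.        ,   0.        ,   1.        ]]), 'dist_coeffs': array([-0.01935986,  0.        ,  0.        ,  0.        ,  0.        ]), 'xyz': array([ 0.07140118, -0.13272772,  0.66544708]), 'attitude': array([ 0.35663088, -0.16631834, -0.39985909,  0.82780754])}
{'t': 0.1, 'qpos': array([ 1.21881012,  0.53709695, -0.00444771,  1.53876196,  0.00259652,
        1.06730015, -0.07120873]), 'joint_vel': array([-0.0009499 , -0.00271234,  0.00057227, -0.00160531,  0.00072778,
        0.00013611,  0.00151104]), 'effort': array([ 3.83064020e-03, -5.84564102e+01,  1.05249267e+00, -2.59777987e+01,
        1.26576115e-02,  4.58673414e-03, -3.33032426e-05]), 'eef_pos': array([ 0.18307666, -0.6230966 ,  0.23050119]), 'eef_rot': array([ 9.89802918e-01,  1.42441477e-01, -1.64207270e-04, -7.62841377e-04]), 'force': array([-0.04722145, -0.26511795,  0.39724593]), 'wrist_torque': array([-0.03382371,  0.02303049, -0.02072057]), 'grasp_force': 0.0, 'gripper_width': 0.0855048263007004}
```

View pics/top0.png

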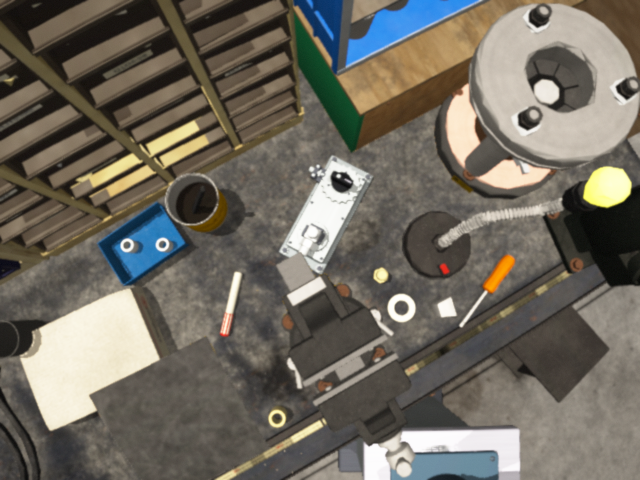

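View pics/scene0.png

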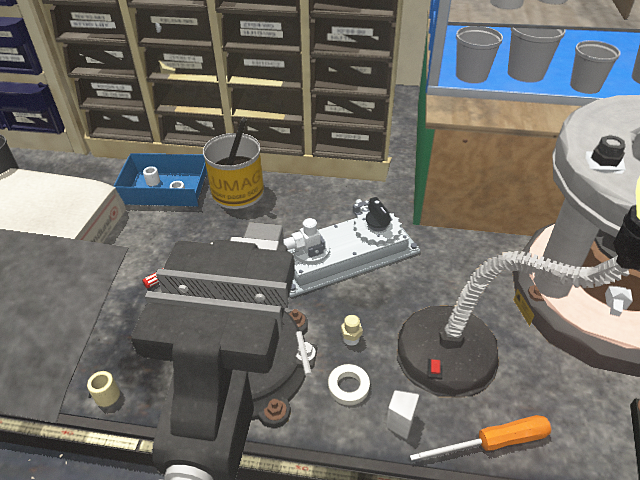

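The top view shows the jig with its knob at about (342,181) and the elbow stub near (312,230). A vise stands in front of it, around (330,320). Next I measure positions and view enlarged crops.

Run:
```python
from h import *
out={}
for n in("top","scene"):
    z=np.load(f"pics/{n}.npz"); p,d=z['p'],z['d']; m=r.camera_model(n)
    uv,P=cloud(d,m); W=np.full(d.shape+(3,),np.nan); W[uv[:,1],uv[:,0]]=P; out[n]=(p,W)
    for nm,(u,v) in dict(top=dict(knob=(342,181),elb=(308,228),vise=(310,290),vise2=(330,330),lamp=(437,243),can=(190,200),shelf=(300,110),cab=(355,140),adapter=(380,275),bench=(250,260)),scene=dict(knob=(378,208),elb=(309,225),vise=(215,265),lampneck=(480,265),cover=(345,250)))[n].items():
        print(n,nm,W[v,u].round(3))
A=np.vstack([out[n][1].reshape(-1,3) for n in out]); A=A[~np.isnan(A[:,0])]
np.save("pics/A.npy",A)
k=out["top"][1][181,342]
# height map 25mm
for x in np.arange(0.3,1.0,.03):
    print("%.2f"%x,' '.join("%3d"%(1000*c[:,2].max()) if len(c:=A[(abs(A[:,0]-x)<.015)&(abs(A[:,1]-y)<.015)]) else ' --' for y in np.arange(.6,-.4,-.03)))
p=out["top"][0][140:290,250:400]; q=out["scene"][0][180:310,260:440]
a=cv2.resize(p,(600,600),interpolation=cv2.INTER_CUBIC); cv2.imwrite("pics/tc.png",a[:,:,::-1])
a=cv2.resize(q,None,fx=4.4,fy=4.4,interpolation=cv2.INTER_CUBIC); cv2.imwrite("pics/sc.png",a[:,:,::-1])
```

```text
top knob [0.638 0.209 0.092]
top elb [0.545 0.273 0.097]
top vise [0.429 0.267 0.132]
top vise2 [0.365 0.234 0.201]
top lamp [0.526 0.017 0.045]
top can [0.607 0.51  0.053]
top shelf [0.796 0.293 0.06 ]
top cab [0.728 0.182 0.072]
top adapter [0.462 0.132 0.046]
top bench [0.493 0.394 0.002]
scene knob [0.638 0.207 0.087]
scene elb [0.531 0.26  0.099]
scene vise [0.329 0.231 0.202]
scene lampneck [0.546 0.001 0.171]
scene cover [0.573 0.222 0.035]
0.30  68  79  79  79  76  73  65   3   3  44 204 207 207 207 207 207 204   4   5   6   4   0 -38 -33 -33 -33  --  --  --  --  --  -- -437 -437
0.33  67  67   3  79  79  76  15   3   4   4 205 205 206 207 206 207 206   4   4   5   6   5   3 -37 -35 -33 -33 -31  --  --  --  --  --  --
0.36  67  66   3   4   3  19  18   3   3  30 128 204 206 207 208 207  71  16  14   4   4  19  17   4   1 -37 -37 -33 -33 -34  --  --  --  --
0.39  67   3   3   3   4  16  19   4   3  18 141 182 204 206 205 201  48  16  16  52  53  50  20   6   5   3   1 -37 -37 -33 -32  --  --  --
0.42  66   4   3   3   4   4  19   3   3 125 136 145 154 129  47   4  15  17  15  
[... 2037 characters left out ...]
  --  --  --  --  --  --  --  --  -- 297   2 329 332 333 353 355 335 335 332 219 218 278 278 307 307 278 278 278 277  --  --  --  -- 134
0.90  --  --  --  --  --  --  --  -- 281 233 291 289 333 334 343 353 335 336 335 336 232 217 277 278 277 278 278 277  --  --  --  --  -- 167
0.93  --  --  --  --  --  --  -- 262 292 205 308 220 220 288 288 335 347 346 335 337 370 330 222 217 219  --  --  --  --  --  --  -- 200 176
0.96  --  --  --  --  --  --  -- 273   3 290 220 219  --  -- 220 334 335 345 337 365 367 220 218 218 217 218 217 218 216  --  -- 218 224  --
0.99  --  --  --  --  --  -- 254 243 214 280 220 220  -- 220 220 282 289 336 342 354 337 220  --  --  --  --  --  --  --  --  -- 215 209  --
```

View pics/tc.png

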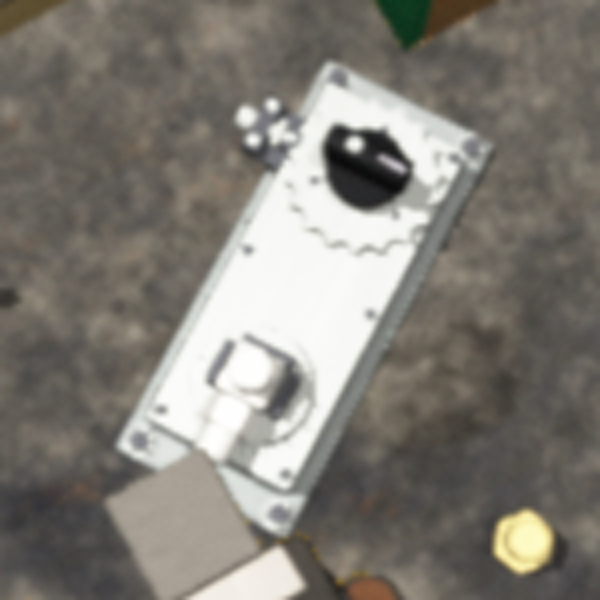

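View pics/sc.png

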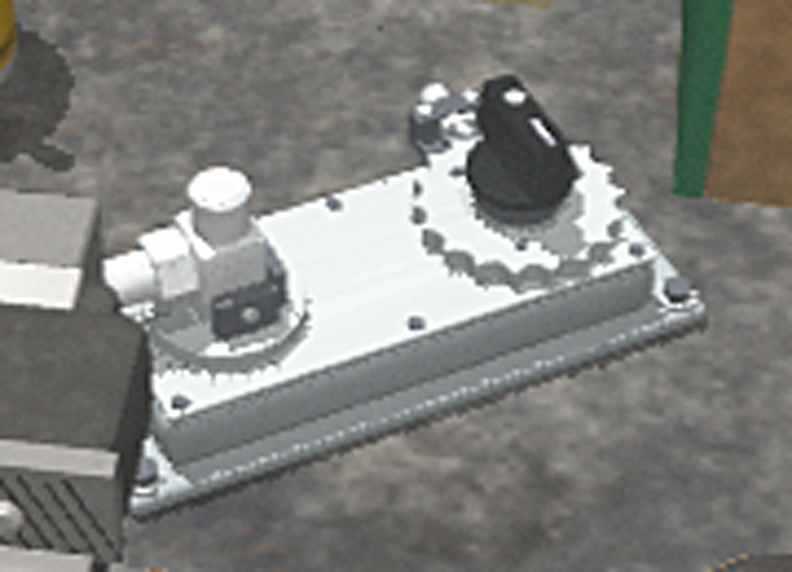

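Run:
```python
from h import *
for n in("top","scene"):
    z=np.load(f"pics/{n}.npz"); p,d=z['p'],z['d']; m=r.camera_model(n)
    uv,P=cloud(d,m); c=p[uv[:,1],uv[:,0]].astype(int).max(1)
    near=lambda q,rad:np.hypot(P[:,0]-q[0],P[:,1]-q[1])<rad
    def rep(nm,s):
        Q=P[s]; rect=cv2.minAreaRect((Q[:,:2]*1000).astype(np.float32)); print(n,nm,s.sum(),Q.mean(0).round(4),'zmed',np.median(Q[:,2]).round(4),rect)
        ev,V=np.linalg.eigh(np.cov(Q[:,:2].T)); print('   ang',np.degrees(np.arctan2(V[1,1],V[0,1])).round(1))
    rep('bar',near((.638,.209),.045)&(P[:,2]>.083)&(c<140))
    rep('stub',near((.54,.265),.03)&(P[:,2]>.09))
    rep('bench',near((.493,.394),.03))
    s=near((.59,.235),.2)&(P[:,2]>.028)&(P[:,2]<.041)&(c>150); rep('cover',s)
    s=(P[:,2]>.19)&(P[:,2]<.23)&(abs(P[:,0]-.7)<.06)&(abs(P[:,1]-.16)<.08); Q=P[s]; print('cab minx',Q[Q[:,0].argsort()[:3]].round(3), 'nearest knob',np.sort(np.hypot(Q[:,0]-.642,Q[:,1]-.208))[:3])
# project model hypotheses: edges of stub top by ray at plane
    px={'top':(312.5,231.7),'scene':(310.5,222.7)}[n]
    a=world(m,px,1)[0]; o=np.array(m['xyz']); 
    for h in(.095,.1): print('stubray',h,(o+(a-o)*(h-o[2])/(a-o)[2]).round(4))
    corners={'top':[(338,77),(476,149),(280,514),(139,440)]}.get(n)
    if corners:
        for k in corners:
            a=world(m,(250+k[0]/4,140+k[1]/4),1)[0]; print('bolt',(o+(a-o)*(.012-o[2])/(a-o)[2]).round(4))
```

```text
top bar 147 [0.6436 0.2095 0.0878] zmed 0.0881 ((644.3817749023438, 208.96771240234375), (43.483795166015625, 15.129998207092285), 59.557952880859375)
   ang 61.1
top stub 103 [0.5375 0.2652 0.0975] zmed 0.0976 ((537.533203125, 265.2582702636719), (19.131193161010742, 18.668216705322266), 0.67948317527771)
   ang 178.5
top bench 655 [ 4.929e-01  3.939e-01 -4.000e-04] zmed -0.0005 ((493.2420654296875, 394.1090087890625), (58.269161224365234, 58.27541732788086), 1.1330323219299316)
   ang 119.4
top cover 2048 [0.5778 0.2412 0.0356] zmed 0.0357 ((568.9823608398438, 183.731201171875), (212.02780151367188, 201.15472412109375), 66.848876953125)
   ang 157.6
cab minx [[0.72  0.186 0.214]
 [0.72  0.184 0.214]
 [0.72  0.184 0.217]] nearest knob [0.08065448 0.08127477 0.08151988]
stubray 0.095 [0.5383 0.2643 0.095 ]
stubray 0.1 [0.5375 0.2643 0.1   ]
bolt [0.7072 0.2205 0.012 ]
bolt [0.6687 0.1477 0.012 ]
bolt [0.4759 0.2493 0.012 ]
bolt [0.5131 0.3216 0.012 ]
scene bar 175 [0.6412 0.2071 0.0873] zmed 0.0877 ((643.10498046875, 208.33091735839844), (45.559165954589844, 15.271020889282227), 63.11967468261719)
   ang 63.8
scene stub 142 [0.5353 0.2626 0.0964] zmed 0.0973 ((536.493896484375, 264.1732177734375), (21.33779525756836, 21.245513916015625), 15.41843032836914)
   ang 130.5
scene bench 51 [5.079e-01 4.138e-01 1.000e-04] zmed 0.0001 ((507.3881530761719, 414.3799133300781), (9.674219131469727, 34.785682678222656), 49.11117172241211)
   ang 140.6
scene cover 1788 [0.5763 0.2296 0.0355] zmed 0.0356 ((547.182373046875, 215.88050842285156), (241.10707092285156, 164.02476501464844), 12.751041412353516)
   ang 173.2
cab minx [[0.718 0.184 0.206]
 [0.718 0.183 0.21 ]
 [0.719 0.184 0.208]] nearest knob [0.08000601 0.08027865 0.08044363]
stubray 0.095 [0.5392 0.2641 0.095 ]
stubray 0.1 [0.5351 0.2606 0.1   ]
```

{"method": "arm_command", "body": {
  "deltas": [0,0,-40,0,0,0,-40,0,0,0,-40,0,0,0,-40,0,0,0,-40,0],
  "grip": 0
}}

```text
t: 0.52
eef_pos: [0.183, -0.6231, 0.4329]
eef_rot: [0.99, 0.142, -0.0, -0.0]
force: [1.0, -1.2, 0.1]
gripper_width: 0.0259
grasp_force: 0.0
```

{"method": "arm_command", "body": {
  "deltas": [10,-10,-9,0,20,-20,-9,0,28,-27,-9,0,28,-27,-9,0,28,-27,0,0]
}}

```text
t: 0.93
eef_pos: [0.2621, -0.4837, 0.4685]
eef_rot: [0.99, 0.142, 0.0, 0.001]
force: [1.2, 0.5, 0.9]
gripper_width: -0.0001
grasp_force: 0.0
```

```bash
python3 -c "
from h import *
s=r.read_state();print(s['qpos'].round(3),s['eef_pos'].round(3))"
```

```text
[ 1.041  0.208 -0.06   1.448  0.013  1.484 -0.304] [ 0.262 -0.484  0.468]
```

{"method": "arm_command", "body": {
  "deltas": [28,-27,0,0,28,-27,0,0,28,-27,0,0,28,-27,0,0,28,-27,0,0]
}}

```text
t: 1.35
eef_pos: [0.3579, -0.314, 0.4669]
eef_rot: [0.99, 0.142, -0.0, 0.0]
force: [-0.3, -0.6, -0.3]
gripper_width: 0.0001
grasp_force: 0.0
```

{"method": "arm_command", "body": {
  "deltas": [28,-27,0,0,28,-27,0,0,28,-27,0,0,28,-27,0,0,22,-28,0,0]
}}

```text
t: 1.77
eef_pos: [0.4486, -0.1454, 0.4668]
eef_rot: [0.99, 0.143, -0.0, -0.0]
force: [-0.4, -0.3, 0.8]
gripper_width: 0.0001
grasp_force: 0.0
```

{"method": "arm_command", "body": {
  "deltas": [18,-34,0,0,18,-34,0,0,18,-34,0,0,18,-34,0,0,18,-34,0,0]
}}

```text
t: 2.18
eef_pos: [0.4859, 0.0426, 0.467]
eef_rot: [0.99, 0.142, -0.0, 0.0]
force: [0.5, -0.1, 0.2]
gripper_width: -0.0
grasp_force: 0.0
```

{"method": "arm_command", "body": {
  "deltas": [18.5,-33,0,0,18.5,-33,0,0,18.5,-33,0,0,18.5,-33,0,0,18.5,-33,0,0]
}}

```text
t: 2.6
eef_pos: [0.5284, 0.2267, 0.4667]
eef_rot: [0.99, 0.142, -0.0, 0.0]
force: [0.9, 0.1, -0.6]
gripper_width: -0.0
grasp_force: 0.0
```

{"method": "arm_command", "body": {
  "deltas": [16,-31,0,0,0,0,20,-0.11,0,0,40,-0.11,0,0,40,-0.11,0,0,40,-0.11]
}}

```text
t: 3.02
eef_pos: [0.5346, 0.2597, 0.3254]
eef_rot: [0.934, 0.358, 0.0, 0.0]
force: [0.5, -0.1, 0.0]
gripper_width: -0.0002
grasp_force: 0.0
```

{"method": "arm_command", "body": {
  "deltas": [0,0,40,-0.12,0,0,40,-0.12,0,0,40,-0.12,0,0,20,0,0,0,0,0]
}}

```text
t: 3.43
eef_pos: [0.5318, 0.2569, 0.1817]
eef_rot: [0.856, 0.517, -0.005, -0.0]
force: [0.6, -0.9, -0.7]
gripper_width: -0.0003
grasp_force: 0.0
```

```bash
python3 -c "
from h import *
s=r.read_state();p=s['eef_pos'];M=R.from_quat(s['eef_rot']).as_matrix();print(s['qpos'].round(3),p.round(4),'yaw y',np.degrees(np.arctan2(M[1,1],M[0,1])))
print('to elbow tool mm',(M.T@(np.array([.537,.2645,.0975])-p)*1000).round(1))"
```

```text
[ 0.011  0.618 -0.756  1.703  0.481  1.027 -1.397] [0.5318 0.2569 0.1817] yaw y -27.77173449913658
to elbow tool mm [ 9.7  1.5 84.1]
```

{"method": "arm_command", "body": {
  "deltas": [10,1.5,0,0,0,0,30,0,0,0,30,0,0,0,15,0,0,0,0,0]
}}

```text
t: 3.85
eef_pos: [0.5405, 0.2673, 0.1108]
eef_rot: [0.856, 0.517, -0.001, 0.0]
force: [-0.3, 0.6, 0.4]
gripper_width: -0.0001
grasp_force: 0.0
```

```bash
python3 -c "
from h import *
s=r.read_state();p=s['eef_pos'];M=R.from_quat(s['eef_rot']).as_matrix();print(s['qpos'].round(3),p.round(4),s['force'])
print('to elbow tool mm',(M.T@(np.array([.537,.2645,.0975])-p)*1000).round(1))
p,d,m=cam('scene');cv2.imwrite('pics/s1.png',cv2.resize(p[130:330,200:460],None,fx=3,fy=3)[:,:,::-1])"
```

```text
[-0.046  0.719 -0.697  1.721  0.563  0.914 -1.461] [0.5405 0.2673 0.1108] [-0.3138892   0.57007819  0.43832834]
to elbow tool mm [-4.  -1.7 13.4]
```

View pics/s1.png

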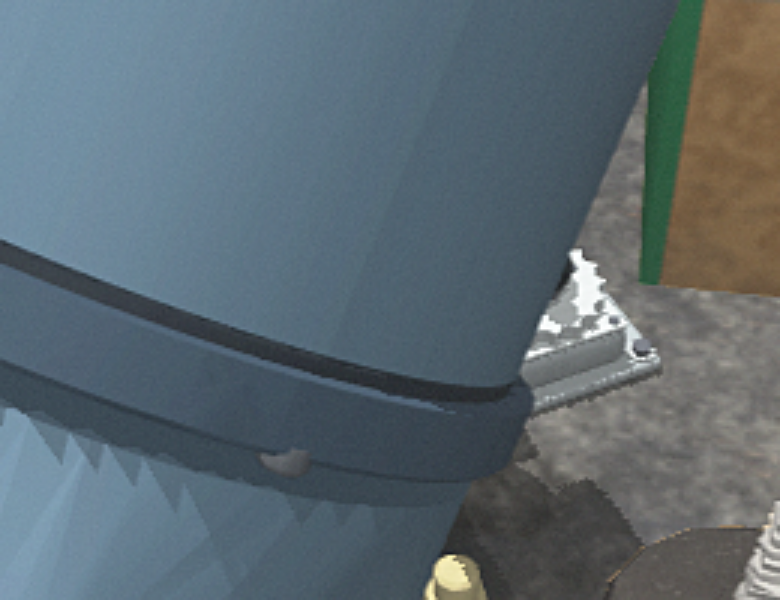

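The scene camera is blocked by the arm's own forearm (it fills the picture), so I rely on force from here.

{"method": "arm_command", "body": {
  "deltas": [-3.5,-1.5,0,0,0,0,6,0,0,0,4,0,0,0,2,0,0,0,0,0]
}}

```text
t: 4.32
eef_pos: [0.5381, 0.2649, 0.1002]
eef_rot: [0.856, 0.517, -0.0, 0.0]
force: [-0.8, -0.1, -0.6]
gripper_width: -0.0001
grasp_force: 0.0
```

{"method": "arm_command", "body": {
  "deltas": [0,0,1,0,0,0,1,0,0,0,1,0,0,0,1,0,0,0,0,0]
}}

```text
t: 4.73
eef_pos: [0.5383, 0.2653, 0.0968]
eef_rot: [0.856, 0.517, 0.0, 0.0]
force: [-0.6, -2.1, 3.3]
gripper_width: -0.0
grasp_force: 2.0
```

Contact. I push on in small steps.

{"method": "arm_command", "body": {
  "deltas": [0,0,1,0,0,0,1,0,0,0,1,0,0,0,1,0,0,0,0,0]
}}

```text
t: 5.15
eef_pos: [0.5383, 0.2653, 0.0928]
eef_rot: [0.856, 0.517, 0.0, 0.0]
force: [-0.7, -1.3, 4.5]
gripper_width: 0.0
grasp_force: 2.1
```

{"method": "arm_command", "body": {
  "deltas": [0,0,1,0,0,0,1,0,0,0,0.5,0,0,0,0.5,0,0,0,0,0]
}}

```text
t: 5.57
eef_pos: [0.5383, 0.2653, 0.0898]
eef_rot: [0.856, 0.517, 0.0, 0.0]
force: [-1.1, -1.3, 4.8]
gripper_width: 0.0
grasp_force: 2.4
```

{"method": "arm_command", "body": {
  "deltas": [0,0,0.5,0,0,0,0.5,0,0,0,0.5,0,0,0,0,0]
}}

```text
t: 5.9
eef_pos: [0.5385, 0.2654, 0.089]
eef_rot: [0.856, 0.517, 0.0, 0.0]
force: [-3.1, -2.7, 11.0]
gripper_width: 0.0
grasp_force: 5.6
```

{"method": "arm_command", "body": {
  "deltas": [0,0,0.5,0,0,0,0.5,0,0,0,0,0]
}}

```text
t: 6.15
eef_pos: [0.5386, 0.2654, 0.0889]
eef_rot: [0.856, 0.517, 0.0, 0.001]
force: [-4.8, -5.1, 19.1]
gripper_width: 0.0001
grasp_force: 9.3
```

{"method": "arm_command", "body": {
  "deltas": [0,0,0.5,0,0,0,0.3,0,0,0,0,0]
}}

```text
t: 6.4
eef_pos: [0.5387, 0.2654, 0.0888]
eef_rot: [0.856, 0.517, 0.001, 0.001]
force: [-5.1, -5.1, 25.3]
gripper_width: 0.0003
grasp_force: 12.3
```

{"method": "arm_command", "body": {
  "deltas": [0,0,-3,0,0,0,-20,0,0,0,-30,0,0,0,-10,0,0,0,0,0],
  "grip": 0
}}

```text
t: 6.82
eef_pos: [0.5397, 0.2664, 0.1517]
eef_rot: [0.856, 0.517, 0.003, 0.0]
force: [0.7, 0.8, -0.5]
gripper_width: 0.0
grasp_force: 0.0
```

```bash
cat > st.py <<'E'
from h import *
s=r.read_state();p=s['eef_pos'];M=R.from_quat(s['eef_rot']).as_matrix();print(s['t'],s['qpos'].round(3),p.round(4),s['force'].round(2),s['wrist_torque'].round(3),'tool x ang',np.degrees(np.arctan2(M[1,0],M[0,0])).round(2),s['gripper_width'])
print('to knob tool mm',(M.T@(np.array([.6437,.2083,.066])-p)*1000).round(1))
E
python3 st.py
```

```text
6.8167 [-0.019  0.663 -0.731  1.708  0.522  0.97  -1.432] [0.5397 0.2664 0.1517] [ 0.65  0.81 -0.5 ] [ 0.049 -0.016  0.015] tool x ang 62.21 2.9435322808115496e-05
to knob tool mm [ -3.3 118.9  86. ]
```

{"method": "arm_command", "body": {
  "deltas": [-1,24,0,0,-1,30,0,0,-1,30,0,0,0,25,0,0,0,10,0,0],
  "grip": 0.55
}}

```text
t: 7.23
eef_pos: [0.6448, 0.203, 0.1471]
eef_rot: [0.857, 0.515, -0.001, 0.001]
force: [0.8, -0.5, -0.3]
gripper_width: 0.0467
grasp_force: 0.0
```

{"method": "arm_command", "body": {
  "deltas": [0,0,0,0,0,0,0,0]
}}

```text
t: 7.4
eef_pos: [0.6407, 0.2076, 0.1478]
eef_rot: [0.856, 0.517, -0.001, -0.001]
force: [-0.6, 0.4, -0.5]
gripper_width: 0.047
grasp_force: 0.0
```

```bash
python3 st.py; python3 -c "
from h import *
for n in('top',):
    p,d,m=cam(n);cv2.imwrite('pics/t2.png',cv2.resize(p[110:290,220:440],None,fx=3,fy=3)[:,:,::-1])"
```

```text
7.4 [ 0.06   0.775 -0.697  1.501  0.538  1.065 -1.246] [0.6407 0.2076 0.1478] [-0.56  0.39 -0.51] [ 0.066 -0.022  0.02 ] tool x ang 62.22 0.04696820282099295
to knob tool mm [ 2.1  2.5 81.8]
```

View pics/t2.png

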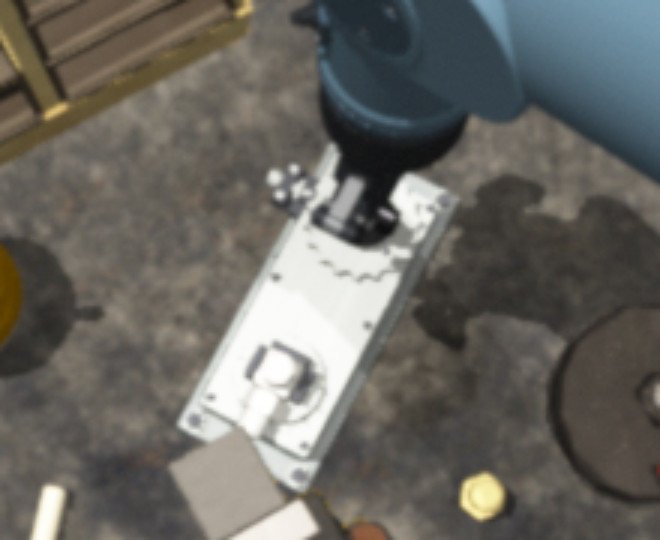

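{"method": "arm_command", "body": {
  "deltas": [2,2.5,10,0,0,0,20,0,0,0,20,0,0,0,10,0,0,0,0,0]
}}

```text
t: 7.87
eef_pos: [0.6424, 0.2076, 0.0859]
eef_rot: [0.856, 0.517, -0.003, -0.001]
force: [0.0, 0.7, 0.2]
gripper_width: 0.0472
grasp_force: 0.0
```

```bash
python3 st.py
python3 - <<'E'
from h import *
p,d,m=cam("top"); uv,P=cloud(d,m)
Q=P[(P[:,2]>.16)&(P[:,0]>.55)&(P[:,0]<.9)&(P[:,1]<.33)&(P[:,1]>0)]
for lo in np.arange(.16,.6,.04):
    S=Q[(Q[:,2]>lo)&(Q[:,2]<=lo+.04)]
    if len(S): print(lo.round(2),len(S),S.min(0).round(3),S.max(0).round(3))
s=np.hypot(P[:,0]-.538,P[:,1]-.264)<.012
print('stub z',np.median(P[s,2]))
E
```

```text
7.8667 [ 0.037  0.85  -0.659  1.523  0.587  0.978 -1.276] [0.6424 0.2076 0.0859] [0.02 0.72 0.16] [0.01  0.024 0.057] tool x ang 62.32 0.0471963189312302
to knob tool mm [ 1.2  0.9 19.9]
0.16 1085 [0.58 0.   0.16] [0.9  0.33 0.2 ]
0.2 5514 [0.605 0.    0.2  ] [0.9  0.33 0.24]
0.24 1891 [0.605 0.    0.24 ] [0.899 0.33  0.28 ]
0.28 1310 [0.605 0.164 0.28 ] [0.88  0.329 0.32 ]
0.32 2066 [0.607 0.135 0.32 ] [0.855 0.33  0.36 ]
0.36 1050 [0.584 0.207 0.36 ] [0.824 0.33  0.4  ]
0.4 1083 [0.562 0.183 0.4  ] [0.795 0.305 0.44 ]
0.44 3902 [0.55  0.136 0.44 ] [0.702 0.267 0.48 ]
0.48 4846 [0.55  0.116 0.48 ] [0.667 0.232 0.52 ]
0.52 3126 [0.55  0.074 0.52 ] [0.606 0.168 0.56 ]
0.56 499 [0.55  0.064 0.56 ] [0.564 0.122 0.574]
stub z 0.08761356049596825
```

{"method": "arm_command", "body": {
  "deltas": [1,1,8,0,0,0,7,0,0,0,2,0,0,0,0,0]
}}

```text
t: 8.25
eef_pos: [0.6462, 0.2079, 0.0715]
eef_rot: [0.856, 0.517, -0.0, -0.0]
force: [-0.5, 0.4, 0.1]
gripper_width: 0.0473
grasp_force: 0.0
```

{"method": "arm_command", "body": {
  "deltas": [0,0,1,0,0,0,1,0,0,0,0,0]
}}

```text
t: 8.5
eef_pos: [0.6466, 0.208, 0.0701]
eef_rot: [0.856, 0.517, 0.0, 0.0]
force: [-1.1, -0.2, -0.7]
gripper_width: 0.047
grasp_force: 0.0
```

```bash
python3 st.py
```

```text
8.5 [ 0.031  0.872 -0.647  1.522  0.602  0.954 -1.285] [0.6466 0.208  0.0701] [-1.08 -0.17 -0.68] [ 0.01  -0.039 -0.06 ] tool x ang 62.21 0.04703175824834988
to knob tool mm [-1.1 -2.7  4.1]
```

{"method": "arm_command", "body": {
  "deltas": [-1,-2.5,2,0,0,0,2,0,0,0,0,0,0,0,0,0]
}}

```text
t: 8.83
eef_pos: [0.6436, 0.2083, 0.0658]
eef_rot: [0.856, 0.517, -0.0, -0.0]
force: [0.2, 0.1, 0.3]
gripper_width: 0.047
grasp_force: 0.0
```

{"method": "arm_command", "body": {
  "deltas": [0,0,0,0,0,0,0,0,0,0,0,0,0,0,0,0,0,0,0,0],
  "grip": 0
}}

```text
t: 9.25
eef_pos: [0.643, 0.2088, 0.0663]
eef_rot: [0.856, 0.517, -0.0, -0.0]
force: [-5.2, 0.2, 6.4]
gripper_width: 0.0138
grasp_force: 59.6
```

```bash
python3 st.py
```

```text
9.25 [ 0.029  0.873 -0.646  1.531  0.604  0.946 -1.29 ] [0.643  0.2088 0.0663] [-5.21  0.21  6.38] [-0.108  0.957  0.128] tool x ang 62.26 0.013829649213296179
to knob tool mm [-0.1  0.9  0.3]
```

```bash
cat > k.py <<'E'
from h import *
import sys
s=r.read_state();M=R.from_quat(s['eef_rot']).as_matrix()
a=62.21-np.degrees(np.arctan2(M[1,0],M[0,0])); a=(a+180)%360-180
o=f"t {s['t']:.2f} turn {np.radians(a):.4f} F {s['force'].round(1)} T {s['wrist_torque'].round(3)} g {s['gripper_width']:.4f} p {(s['eef_pos']*1000).round(1)}"
if len(sys.argv)>1:
    p,d,m=cam("top"); uv,P=cloud(d,m); v=P[:,:2]-[.538,.2645]; rr=np.hypot(*v.T)
    k=(rr<.055)&(rr>.016)&(P[:,2]>.053)&(P[:,2]<.09); v=v[k]/rr[k,None]
    # exclude vise: only points >0.053, below .09
    w=v.mean(0); o+=f" elbow dir {np.degrees(np.arctan2(w[1],w[0])):.1f} n {k.sum()} R {np.hypot(*w):.2f}"
print(o)
E
python3 k.py c
```

```text
t 9.25 turn -0.0008 F [-5.2  0.2  6.4] T [-0.108  0.957  0.128] g 0.0138 p [643.  208.8  66.3] elbow dir 149.7 n 297 R 0.45
```

{"method": "arm_command", "body": {
  "deltas": [0,0,-0.5,0.05,0,0,0,0.05,0,0,0,0]
}}

```text
t: 9.55
eef_pos: [0.6428, 0.2089, 0.0663]
eef_rot: [0.881, 0.473, -0.001, -0.0]
force: [-4.9, 1.1, 2.3]
gripper_width: 0.014
grasp_force: 59.1
```

```bash
python3 k.py c
```

```text
t 9.55 turn 0.1008 F [-4.9  1.1  2.3] T [0.093 0.913 0.119] g 0.0140 p [642.8 208.9  66.3] elbow dir 154.8 n 303 R 0.43
```

{"method": "arm_command", "body": {
  "deltas": [0,0,0,0.05,0,0,0,0.05,0,0,0,0]
}}

```text
t: 9.85
eef_pos: [0.6427, 0.209, 0.0663]
eef_rot: [0.904, 0.429, -0.001, -0.0]
force: [-5.2, 0.9, 1.4]
gripper_width: 0.0137
grasp_force: 59.2
```

```bash
python3 k.py c
```

```text
t 9.85 turn 0.1999 F [-5.2  0.9  1.4] T [0.218 1.012 0.08 ] g 0.0137 p [642.7 209.   66.3] elbow dir 159.8 n 304 R 0.44
```

{"method": "arm_command", "body": {
  "deltas": [0,0,0,0.05,0,0,0,0.05,0,0,0,0]
}}

```text
t: 10.15
eef_pos: [0.6425, 0.2091, 0.0663]
eef_rot: [0.924, 0.383, -0.001, -0.001]
force: [-6.3, 1.2, 2.9]
gripper_width: 0.0138
grasp_force: 59.3
```

```bash
python3 k.py
```

```text
t 10.15 turn 0.3000 F [-6.3  1.2  2.9] T [0.218 1.157 0.115] g 0.0138 p [642.5 209.1  66.3]
```

{"method": "arm_command", "body": {
  "deltas": [0,0,0,0.03,0,0,0,0]
}}

```text
t: 10.32
eef_pos: [0.6425, 0.2092, 0.0663]
eef_rot: [0.929, 0.369, -0.001, -0.001]
force: [-5.6, 1.5, 3.5]
gripper_width: 0.014
grasp_force: 59.3
```

```bash
python3 k.py
```

```text
t 10.32 turn 0.3289 F [-5.6  1.5  3.5] T [0.213 1.22  0.095] g 0.0140 p [642.5 209.2  66.3]
```

{"method": "arm_command", "body": {
  "deltas": [0,0,0,0.02,0,0,0,0]
}}

```text
t: 10.48
eef_pos: [0.6425, 0.2092, 0.0663]
eef_rot: [0.933, 0.361, -0.001, -0.001]
force: [-5.3, 1.2, 4.3]
gripper_width: 0.0137
grasp_force: 59.2
```

```bash
python3 k.py
```

```text
t 10.48 turn 0.3480 F [-5.3  1.2  4.3] T [0.204 1.213 0.139] g 0.0137 p [642.5 209.2  66.3]
```

{"method": "arm_command", "body": {
  "deltas": [0,0,0,0.02,0,0,0,0]
}}

```text
t: 10.65
eef_pos: [0.6425, 0.2092, 0.0663]
eef_rot: [0.936, 0.351, -0.001, -0.001]
force: [-5.5, 1.2, 4.0]
gripper_width: 0.0137
grasp_force: 59.2
```

```bash
python3 k.py
```

```text
t 10.65 turn 0.3679 F [-5.5  1.2  4. ] T [0.253 1.207 0.189] g 0.0137 p [642.5 209.2  66.3]
```

{"method": "arm_command", "body": {
  "deltas": [0,0,0,0.02,0,0,0,0]
}}

```text
t: 10.82
eef_pos: [0.6424, 0.2092, 0.0663]
eef_rot: [0.94, 0.342, -0.001, -0.001]
force: [-6.5, 1.3, 3.1]
gripper_width: 0.014
grasp_force: 59.3
```

```bash
python3 k.py
```

```text
t 10.82 turn 0.3879 F [-6.5  1.3  3.1] T [0.184 1.2   0.12 ] g 0.0140 p [642.4 209.2  66.3]
```

{"method": "arm_command", "body": {
  "deltas": [0,0,0,0.02,0,0,0,0]
}}

```text
t: 10.98
eef_pos: [0.6424, 0.2092, 0.0663]
eef_rot: [0.943, 0.332, -0.001, -0.001]
force: [-5.1, 0.8, 3.0]
gripper_width: 0.0136
grasp_force: 59.3
```

```bash
python3 k.py c
```

```text
t 10.98 turn 0.4080 F [-5.1  0.8  3. ] T [0.258 1.234 0.136] g 0.0136 p [642.4 209.2  66.3] elbow dir 173.8 n 306 R 0.42
```

```bash
cat > k.py <<'E'
from h import *
import sys
T=[];D=[];F=[]
for i in range(int(sys.argv[1])):
    p,d,m=cam("top"); s=r.read_state(); T.append(s['wrist_torque'][2]); F.append(s['force'])
    uv,P=cloud(d,m); v=P[:,:2]-[.538,.2645]; rr=np.hypot(*v.T)
    k=(rr<.05)&(rr>.024)&(P[:,2]>.055)&(P[:,2]<.09); w=v[k].mean(0); D.append(np.degrees(np.arctan2(w[1],w[0])))
M=R.from_quat(s['eef_rot']).as_matrix()
a=62.21-np.degrees(np.arctan2(M[1,0],M[0,0])); a=(a+180)%360-180
print(f"t {s['t']:.2f} turn {np.radians(a):.4f} Tz {np.mean(T):.3f} sd {np.std(T):.3f} elbow {np.mean(np.mod(D,360)):.1f} F {np.mean(F,0).round(1)} g {s['gripper_width']:.4f}",k.sum())
E
python3 k.py 5
```

```text
t 11.28 turn 0.4070 Tz 0.153 sd 0.020 elbow 175.4 F [-6.3  1.6  3.4] g 0.0137 118
```

{"method": "arm_command", "body": {
  "deltas": [0,0,0,0.05,0,0,0,0.05,0,0,0,0.05,0,0,0,0.05,0,0,0,0.05]
}}

```text
t: 11.7
eef_pos: [0.6422, 0.2096, 0.0663]
eef_rot: [0.977, 0.212, -0.001, -0.001]
force: [-6.4, 1.7, 3.1]
gripper_width: 0.0139
grasp_force: 59.4
```

```bash
python3 k.py 6
```

```text
t 12.00 turn 0.6570 Tz 0.067 sd 0.026 elbow 189.3 F [-6.8  2.1  3.6] g 0.0139 119
```

{"method": "arm_command", "body": {
  "deltas": [0,0,0,0.02]
}}

```text
t: 12.08
eef_pos: [0.6422, 0.2097, 0.0663]
eef_rot: [0.979, 0.203, -0.001, -0.001]
force: [-7.5, 1.7, 3.7]
gripper_width: 0.014
grasp_force: 59.4
```

```bash
python3 k.py 6
```

```text
t 12.38 turn 0.6770 Tz 0.049 sd 0.039 elbow 189.8 F [-6.5  2.2  3.2] g 0.0139 117
```

{"method": "arm_command", "body": {
  "deltas": [0,0,0,0.02]
}}

```text
t: 12.47
eef_pos: [0.6421, 0.2097, 0.0663]
eef_rot: [0.981, 0.193, -0.001, -0.001]
force: [-6.5, 2.2, 4.3]
gripper_width: 0.0138
grasp_force: 59.4
```

```bash
python3 k.py 6
```

```text
t 12.77 turn 0.6967 Tz 0.138 sd 0.034 elbow 191.5 F [-6.6  2.1  3.7] g 0.0140 122
```

{"method": "arm_command", "body": {
  "deltas": [0,0,0,0.02]
}}

```text
t: 12.85
eef_pos: [0.6421, 0.2097, 0.0663]
eef_rot: [0.983, 0.184, -0.001, -0.001]
force: [-6.8, 2.0, 3.4]
gripper_width: 0.0136
grasp_force: 59.4
```

```bash
python3 k.py 6
```

```text
t 13.15 turn 0.7166 Tz 0.162 sd 0.013 elbow 192.7 F [-6.6  2.2  3.5] g 0.0139 117
```

{"method": "arm_command", "body": {
  "deltas": [0,0,0,0.02]
}}

```text
t: 13.23
eef_pos: [0.6421, 0.2097, 0.0663]
eef_rot: [0.985, 0.174, -0.001, -0.001]
force: [-6.9, 2.7, 4.2]
gripper_width: 0.0139
grasp_force: 59.4
```

```bash
python3 k.py 6
```

```text
t 13.53 turn 0.7365 Tz 0.166 sd 0.020 elbow 193.7 F [-6.9  2.1  4. ] g 0.0137 119
```

The second stop's jump shows at a tool turn of about 0.695, so the tool angle matches the knob angle. I continue to the third stop.

{"method": "arm_command", "body": {
  "deltas": [0,0,0,0.06,0,0,0,0.06,0,0,0,0.06,0,0,0,0.06,0,0,0,0.03]
}}

```text
t: 13.95
eef_pos: [0.642, 0.2102, 0.0663]
eef_rot: [0.999, 0.038, -0.001, -0.001]
force: [-6.9, 3.7, 3.1]
gripper_width: 0.0135
grasp_force: 59.2
```

```bash
python3 k.py 8
```

```text
t 14.35 turn 1.0065 Tz 0.078 sd 0.014 elbow 208.9 F [-6.9  3.1  4.1] g 0.0140 117
```

{"method": "arm_command", "body": {
  "deltas": [0,0,0,0.02]
}}

```text
t: 14.43
eef_pos: [0.642, 0.2102, 0.0663]
eef_rot: [1.0, 0.03, -0.001, -0.001]
force: [-7.0, 2.6, 3.4]
gripper_width: 0.0136
grasp_force: 59.3
```

```bash
python3 k.py 8
```

```text
t 14.83 turn 1.0266 Tz 0.050 sd 0.022 elbow 210.5 F [-6.9  3.2  3.7] g 0.0133 119
```

{"method": "arm_command", "body": {
  "deltas": [0,0,0,0.01]
}}

```text
t: 14.92
eef_pos: [0.642, 0.2103, 0.0663]
eef_rot: [1.0, 0.025, -0.001, -0.001]
force: [-7.0, 3.2, 4.1]
gripper_width: 0.014
grasp_force: 59.2
```

```bash
python3 k.py 8
```

```text
t 15.32 turn 1.0366 Tz 0.050 sd 0.025 elbow 210.7 F [-6.7  3.1  3.6] g 0.0139 118
```

{"method": "arm_command", "body": {
  "deltas": [0,0,0,0.01]
}}

```text
t: 15.4
eef_pos: [0.642, 0.2103, 0.0663]
eef_rot: [1.0, 0.02, -0.001, -0.001]
force: [-6.3, 3.3, 3.4]
gripper_width: 0.0136
grasp_force: 59.4
```

```bash
python3 k.py 8
```

```text
t 15.80 turn 1.0462 Tz 0.149 sd 0.022 elbow 211.0 F [-7.   3.3  3.5] g 0.0137 117
```

```bash
python3 k.py 6
python3 - <<'E'
from h import *
p,d,m=cam("top"); uv,P=cloud(d,m); s=np.hypot(P[:,0]-.538,P[:,1]-.264)<.007
print('stub z',np.median(P[s,2]))
r.finish_job()
E
```

```text
t 16.10 turn 1.0462 Tz 0.177 sd 0.024 elbow 211.2 F [-6.7  3.3  3.2] g 0.0137 117
stub z 0.08849715953692094
the job is handed in; nothing more can be done
```

The job is handed in: the elbow is fully home (top about 89 mm above the bench), and the gripper is holding the knob on the third stop (1.046 rad) after 16 s, with no sign of touching anything loose.

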